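# Shift the sand cores from the drying rack to the carrier in reverse order

## Robot

A 6-joint arm with a two-finger parallel gripper is mounted at the origin on the work surface. World frame = base frame: x ahead of the robot, y to its left, z up, the work surface at z = 0. Lengths are in m, angles in rad, forces in N, time in s.
With the tool pointing down it reaches from about 0.375 to 0.9 m from the base axis. Payload 3.1 kg.
Tool frame: the origin (TCP) lies between the finger pads, 19 mm behind the fingertips; this is the grasp point; z points along the fingers, y is the line along which they close (so a half turn about z gives the same grasp; the last joint's range is limited). The gripper opens to 87 mm and grips with 3 to 60 N. Pads are 19 mm wide; open, the fingers measure 117 mm over their backs; the gripper's body (75 mm by 190 mm) begins 51 mm behind the grasp point.
Start: joints at [-1.52, 0.527, 1.433, -0, 1.181, -0.178], TCP at [0.142, -0.609, 0.241] pointing down, gripper open.
Joint ranges: [-3.08, 3.08], [-0.75, 2.2], [0.22, 2.44], [-1.43, 4.57], [0, 2.65], [-2.85, 2.85]. Speed limits (rad/s): [2.79, 2.79, 3.14, 3.14, 3.14, 3.14].

## Interface

Orientations are given as a unit quaternion [x, y, z, w].
In Python, from workcell import manip gives the robot as it stands.
- The arm moves only by the tool servo_tool, never from a script. Its argument "commands" is one flat list of numbers, 5 for each row, row after row: the opening, from 0 (shut) to 1 (fully open), then the shift along the tool's x, y, z in m, then the turn about the tool's z in rad. A call has exactly 8 rows; each row shifts and turns the commanded pose from where the row before left it, along the tool's axes as they then stand; what a row does not reach is not made up. A row lasts 1/8 s, in which the tool goes at most 62.5 mm and 10.7 degrees, less where a joint would pass 70% of its speed; a pose out of reach is approached as far as the arm can. A call is refused whole if a number of a shift passes 0.0625 or a number of a turn 0.188, either way. A call with a gripper value outside its range is refused whole. The fingers move at their own pace and stop on an object; "force" is the grip in N (left out, the last holds). Time passes only in rows, so rows that do not move let the fingers close, or fill a call up. It gives the time, the measured TCP pose, the force, the opening and the grip force at its end, in the units of the state.
- manip.observe(): the state, without advancing time (a new reading comes with each control period).
- manip.grab_frame(name): name is "side" or "top" or "wrist"; returns (picture, depth): 420x560x3 uint8, red, green, blue; 420x560 float32, m along the optical axis (not along the pixel's ray), 0 where there is no reading.
- manip.camera_params(name): a dict with "mtx" (3x3 intrinsics, pixels), "eye" and "rotation" of the camera in the world. Camera axes: x right, y down, z forward; pixel columns grow to the right and rows downward; lengths in m; the calibration is good to about 2 mm. A picture is of the moment at which its call begins: read the wrist's pose just before it. camera_params takes no time and is no camera call; for the wrist camera it gives the pose at the moment of the call.
- manip.finish_job(): hands the job in; it is judged then, once.
The state is a dict: "time_s": time; "qpos": joint angles; "joint_vel": joint speeds; "joint_efforts": joint torques, N m; "position": TCP position; "eef_rot": TCP orientation; "force": force on the tool from outside, world axes, zero at the start; "torque": the same for the moment, N m; "grip_width": finger opening in m; "grip_force": force on a finger pad.
Only numpy, scipy, OpenCV 4.12 (cv2) and the standard library are available. Lean on these libraries where they do the work, as an engineer would, in place of code of your own. Each camera call takes 0.05 s, during which the arm holds its last target. There are 200 camera calls.

## Task

Move the four dried sand cores from the steel drying rack to the blue carrier in reverse order: as the robot sees it, the core at the left end of the rack goes into the right-hand pocket of the carrier, the next one into the pocket beside it, and so on, until the core from the right end of the rack stands in the left-hand pocket. Each core must stand upright on the floor of its own pocket; sand cores break easily, so keep them upright and set them down gently, never dropping them. Do not disturb the jar, the brush and the tin beside the work.

Things in the scene. Friction and masses are not known exactly. Their poses are not given: they have to be found in the camera images.
- core_round: loose brown sand core, plain upright cylinder, diameter 46, height 64, a small dark vent hole in its top (all in mm); 0.08 to 0.28 kg. Origin: centre of its underside, z up; it stands upright at the start on its own drying plate. Any of the four cores can be gripped across its x axis with the TCP 44 mm above its underside.
- core_block: loose brown sand core, square block, 44 along its x, 46 along its y, height 60, dark round ports on its two x faces and a dark slot in its top (all in mm); 0.08 to 0.28 kg. Origin: centre of its underside, z up; it stands upright at the start on its own drying plate. Any of the four cores can be gripped across its x axis with the TCP 44 mm above its underside.
- core_lobed: loose brown sand core, figure-eight outline, 34 along its x and 60 along its y, vertical walls, height 58, two dark vent holes in its top; grip it across the 34 mm (all in mm); 0.08 to 0.28 kg. Origin: centre of its underside, z up; it stands upright at the start on its own drying plate. Any of the four cores can be gripped across its x axis with the TCP 44 mm above its underside.
- core_stem: loose brown sand core, square flange 48 x 48 x 14 thick at the bottom with a 26 x 26 mm square stem rising from its middle to a total height of 70 (all in mm); 0.08 to 0.28 kg. Origin: centre of its underside, z up; it stands upright at the start on its own drying plate. Any of the four cores can be gripped across its x axis with the TCP 44 mm above its underside.
- plate_round: fixed bare aluminium drying plate, 70 x 70 x 6 mm, on which core_round stands at the start; the four plates look alike and stay where they are, one at each of the rack's four places, in a different order each time. Origin: centre of its underside; top 6 mm above it, so 26 mm above the table.
- plate_block: fixed bare aluminium drying plate, 70 x 70 x 6 mm, on which core_block stands at the start; the four plates look alike and stay where they are, one at each of the rack's four places, in a different order each time. Origin: centre of its underside; top 6 mm above it, so 26 mm above the table.
- plate_lobed: fixed bare aluminium drying plate, 70 x 70 x 6 mm, on which core_lobed stands at the start; the four plates look alike and stay where they are, one at each of the rack's four places, in a different order each time. Origin: centre of its underside; top 6 mm above it, so 26 mm above the table.
- plate_stem: fixed bare aluminium drying plate, 70 x 70 x 6 mm, on which core_stem stands at the start; the four plates look alike and stay where they are, one at each of the rack's four places, in a different order each time. Origin: centre of its underside; top 6 mm above it, so 26 mm above the table.
- rack: fixed dark steel slatted drying rack, 84 mm (its x) by 350 mm (its y), top 20 mm above the table. Origin: centre of its underside on the table; y runs along the row to the robot's left. Its four places lie at y = +124.5, +41.5, -41.5 and -124.5 mm. Yaw within 0.15 rad. May be nearer or farther than the carrier. Jar at least 0.35 m to the robot's left; brush, tin as far right.
- carrier: fixed blue tray with four grey-floored pockets in a row, 78 mm (its x) by 338 mm (its y). Origin: centre of its underside on the table; y runs along the row to the robot's left. Pocket centres at x = 0, y = +124.5, +41.5, -41.5 and -124.5 mm; pocket floor 12 mm above the table, fences 6 mm thick rising to 20 mm; each pocket is 66 mm (x) by 77 mm (y) inside. Yaw within 0.15 rad.
Mind the look-alikes: they are no part of the job. What is shaped like the core_round but purple or yellow is not meant.

How it is judged:
By the outcome, as a careful person would: the job done as asked, in the order asked, and still so for the second after the job is handed in, with the robot touching nothing.
It also fails if it takes over 96 s, if anything falls off the work surface, if the arm or the gripper's body presses on something with over 40 N, if the wrist force passes 120 N, or if a joint passes its speed limit or range.

## Working session

There is one attempt and no reset: what is moved stays moved. The work goes in short steps, Python scripts to look and compute and a tool call to move; the robot and the scene stay as the last step left them, time stands still between calls to the robot, and variables do not carry over. Pictures are saved under pics/ and viewed, at most 14 in all, crops included, and the job is handed in when it is done.

Besides the shell and the picture viewer there is one more tool, called after "Call:" as a command line: name --argument value ..., lists and objects as JSON in quotes. servo_tool: Moves the arm, as the interface text tells. Its arguments: {"type":"object","properties":{"commands":{"type":"array"},"force":{"type":"number"}},"required":["commands"]}

```bash
mkdir -p pics
python3 - <<'E'
from workcell import manip
import cv2,numpy as np
for n in("top","side"):
    p,d=manip.grab_frame(n); cv2.imwrite(f"pics/{n}0.png",p[...,::-1]); np.savez(f"{n}0.npz",p=p,d=d)
    c=manip.camera_params(n); print(n,c)
print(manip.observe())
E
```

```text
top {'mtx': array([[412.91964724,   0.        , 273.98525932],
       [  0.        , 412.91964724, 209.27150707],
       [  0.        ,   0.        ,   1.        ]]), 'eye': array([ 0.50687601, -0.02667982,  0.758666  ]), 'rotation': array([-0.69950478,  0.71114159, -0.0509815 ,  0.04869892])}
side {'mtx': array([[430.0689975 ,   0.        , 283.46091799],
       [  0.        , 430.0689975 , 209.57134406],
       [  0.        ,   0.        ,   1.        ]]), 'eye': array([ 0.42369515, -0.50095162,  0.67449041]), 'rotation': array([ 0.92536631, -0.19776719,  0.05947893, -0.31787983])}
{'time_s': 0.1, 'qpos': array([-1.52054353e+00,  5.28434158e-01,  1.43376048e+00, -4.11780732e-05,
        1.18140261e+00, -1.78501691e-01]), 'joint_vel': array([ 0.00031735, -0.00277013, -0.00300896, -0.00032308, -0.0006786 ,
        0.00124064]), 'joint_efforts': array([-1.48937743e-04, -4.40984166e+01, -1.77150893e+01,  6.34233607e-02,
        5.33884973e-02, -5.77131959e-05]), 'position': array([ 0.14171306, -0.60808443,  0.24033635]), 'eef_rot': array([ 9.93464657e-01,  1.14135752e-01,  4.52271713e-05, -1.00146056e-03]), 'force': array([-0.44894891,  0.32578465,  0.10530626]), 'torque': array([0.01763302, 0.03417426, 0.03541255]), 'grip_force': 0.0, 'grip_width': 0.08707196224479119}
```

View pics/top0.png

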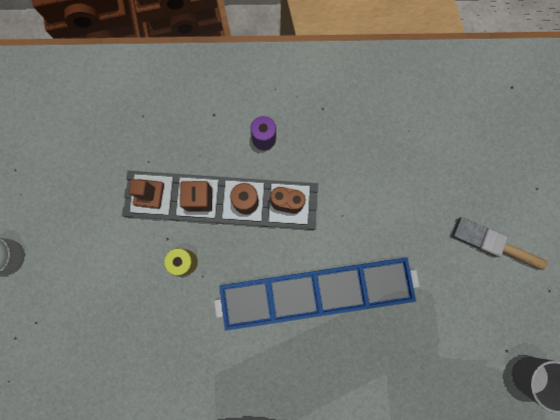

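View pics/side0.png

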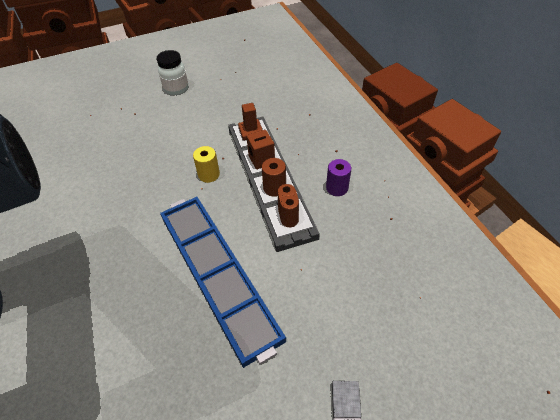

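The top view shows the rack with, left to right, stem (147,192), block (196,196), round (244,198) and lobed (288,199). The carrier corners are near (221,287), (410,260), (415,300) and (226,328). The purple (263,132) and yellow (178,262) cylinders are decoys. The side view agrees.

```bash
cat > h.py <<'E'
import numpy as np,cv2
from scipy.spatial.transform import Rotation as R
from workcell import manip
def ray(c,uv):
    v=np.c_[np.atleast_2d(uv).astype(float),np.ones(len(np.atleast_2d(uv)))]@np.linalg.inv(c["mtx"]).T
    return v@R.from_quat(c["rotation"]).as_matrix().T
def atz(c,uv,z):
    r=ray(c,uv); return c["eye"]+r*((z-c["eye"][2])/r[:,2])[:,None]
def cloud(c,d):
    h,w=d.shape; u,v=np.meshgrid(np.arange(w),np.arange(h))
    P=c["eye"]+ray(c,np.c_[u.ravel(),v.ravel()])*d.reshape(-1,1)
    P[d.ravel()==0]=np.nan
    return P.reshape(h,w,3)
def tri(c1,u1,c2,u2):
    a,b=ray(c1,u1)[0],ray(c2,u2)[0]
    s=np.linalg.lstsq(np.c_[a,-b],c2["eye"]-c1["eye"],rcond=None)[0]
    p,q=c1["eye"]+a*s[0],c2["eye"]+b*s[1]
    return (p+q)/2,np.linalg.norm(p-q)
E
python3 - <<'E'
from h import *
for n,b in(("top",(110,160,330,240)),("top",(205,250,425,335)),("side",(220,90,330,260))):
    f=np.load(f"{n}0.npz");x0,y0,x1,y1=b
    k=3.5
    im=cv2.resize(f["p"][y0:y1,x0:x1,::-1],None,fx=k,fy=k,interpolation=cv2.INTER_CUBIC)
    cv2.imwrite(f"pics/crop_{n}_{x0}.png",im)
for n in("top","side"):
    f=np.load(f"{n}0.npz");c=manip.camera_params(n);P=cloud(c,f["d"]);np.save(n+"P.npy",P)
    p=f["p"].astype(int)
    X=P.reshape(-1,3)
    print(n,"table z",np.nanmedian(X[:,2]))
    br=((p[...,0]>p[...,2]*1.6)&(p[...,0]>50)).ravel()&(X[:,2]>.035)&(X[:,2]<.12)&(X[:,0]>.4)&(X[:,0]<.72)&(abs(X[:,1])<.4)
    h=np.histogram(X[br,2],bins=np.arange(.03,.115,.004));print(h[0])
    # brown blobs split on tops
    lab=cv2.connectedComponentsWithStats((br&(X[:,2]>.078)).reshape(420,560).astype('u1'))
    for i in range(1,lab[0]):
        if lab[2][i,4]<20: continue
        Q=X[(lab[1]==i).ravel()];r=cv2.minAreaRect(Q[:,:2].astype('f4')*1000)
        print(lab[3][i].round(),lab[2][i,4],Q.mean(0).round(4),"zmed",np.median(Q[:,2]).round(4),np.round(r[0],1),np.round(r[1],1),round(r[2],1))
    bl=((p[...,2]>p[...,0]*1.6)&(p[...,2]>60)).ravel()&(X[:,0]<.6)&(X[:,0]>.2)&(X[:,2]<.04)
    l2=cv2.connectedComponentsWithStats(bl.reshape(420,560).astype('u1'))
    i=1+np.argmax(l2[2][1:,4]);Q=X[(l2[1]==i).ravel()];print("carrier",cv2.minAreaRect(Q[Q[:,2]>.016][:,:2].astype('f4')*1000),np.median(Q[:,2]))
E
```

```text
top table z 0.000838847324759584
[  0  23 300  64  19  12  12  29 422  74   2   4  34 603 652 367 200  25
   0   0   0]
[137. 187.] 236 [0.6411 0.1926 0.0964] zmed 0.0965 [641.3 193.2] [24.2 25.4] 82.9
[194. 194.] 640 [0.6303 0.1019 0.0866] zmed 0.0867 [631.1 102.7] [43.1 42.7] 89.3
[244. 196.] 493 [0.6238 0.0199 0.0906] zmed 0.0907 [624.8  20. ] [41.2 43.7] 89.3
[287. 198.] 510 [ 0.6208 -0.052   0.0846] zmed 0.0847 [621.5 -52.1] [56.9 32.9] 77.3
carrier ((461.8499450683594, -103.47123718261719), (77.84613037109375, 338.48492431640625), 7.479264736175537) 0.019906964007307626
side table z -0.0010080805216464706
[  0  72 194  80 105  92 103 160 292  84  76  87 149 590 342 100  72   0
   0   0   0]
[249. 110.] 158 [0.6382 0.1878 0.0911] zmed 0.0937 [638.9 191.2] [26.7 24.9] 83.0
[260. 140.] 367 [0.6272 0.0988 0.0847] zmed 0.085 [628.7 102.2] [43.7 47.4] 1.0
[274. 168.] 356 [0.622  0.016  0.0882] zmed 0.0889 [622.8  19.1] [45.2 43.2] 66.6
[288. 197.] 372 [ 0.6187 -0.0556  0.083 ] zmed 0.083 [619.7 -52.6] [61.3 32.7] 76.8
carrier ((459.4443359375, -102.75350952148438), (77.91207885742188, 339.5413818359375), 7.468070030212402) 0.01866359580387661
```

View pics/crop_top_110.png

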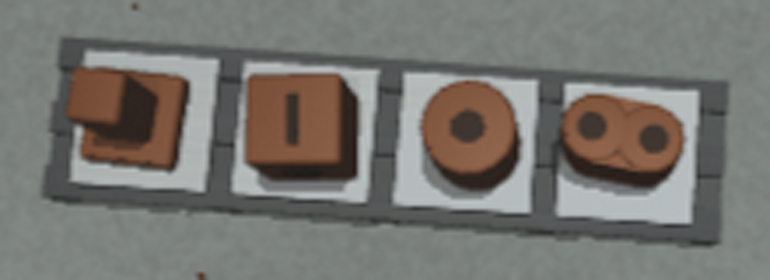

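View pics/crop_top_205.png

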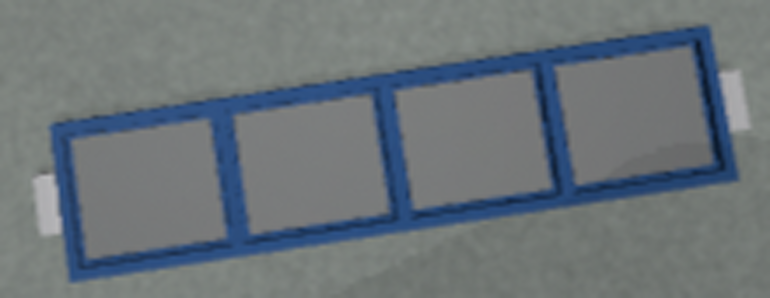

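View pics/crop_side_220.png

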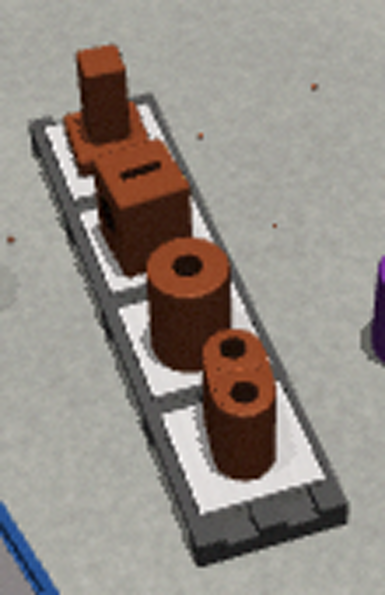

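Both views agree within 2 mm, and the measured heights fit (core tops at 96, 86, 90 and 84 mm, carrier fences at 20 mm). I'll start with the lobed core, which goes in the left pocket.

```bash
cat > go.py <<'E'
# usage: go.py x y z yaw -> remaining shift in tool axes (mm) after turning, and turn
import sys
from h import *
s=manip.observe();M=R.from_quat(s["eef_rot"]).as_matrix()
print("t",round(s["time_s"],2),"pos",(s["position"]*1000).round(1),"tilt",M[2,2].round(4),"w",round(s["grip_width"]*1000,1),"F",s["force"].round(1),"q",s["qpos"].round(2))
C={"L":(.6206,-.0524,-.226),"R":(.6240,.0196,-.08),"B":(.630,.1024,0),"S":(.6403,.1923,-.124)}
c0=np.array([.4606,-.1031]);ya=np.array([-.130,.9915])
P={"L":c0+.1245*ya,"R":c0+.0415*ya,"B":c0-.0415*ya,"S":c0-.1245*ya}
th=np.arctan2(M[1,0],M[0,0])
for a in sys.argv[1:]:
    k,w,z=a.split(",")
    x,y,yaw=C[k] if w=="c" else (*P[k],.130)
    t=yaw+np.pi/2; turn=-(t-th)
    d=np.array([x,y,float(z)])-s["position"]
    f=lambda q:(np.array([np.cos(q)*d[0]+np.sin(q)*d[1],np.sin(q)*d[0]-np.cos(q)*d[1],-d[2]])*1000).round(1)
    print(a,"target",np.round((x,y),4),"turn",round(turn,3),"shift before turn",f(th),"after turn",f(t))
E
echo ok
```

```text
ok
```

Call:
servo_tool --commands '[1, 0, 0, -0.005, -0.186, 1, 0, 0, -0.005, -0.186, 1, 0, 0, -0.005, -0.186, 1, 0, 0, -0.005, -0.186, 1, 0, 0, -0.005, -0.186, 1, 0, 0, 0, -0.186, 1, 0.048, 0.026, 0, 0, 1, 0.048, 0.026, 0, 0]' --force 15

```text
time_s: 1.1
position: [0.2142, -0.5258, 0.2655]
eef_rot: [0.783, 0.622, 0.0, -0.0]
force: [1.3, -0.5, 0.1]
grip_width: 0.0872
grip_force: 0.0
```

```bash
python3 go.py L,c,.2 L,c,.07
```

```text
t 1.1 pos [ 214.2 -525.8  265.5] tilt -1.0 w 87.2 F [ 1.3 -0.5  0.1] q [-1.38  0.42  1.55  0.    1.17 -1.15]
L,c,.2 target [ 0.6206 -0.0524] turn -0.002 shift before turn [553.  288.9  65.5] after turn [552.4 289.9  65.5]
L,c,.07 target [ 0.6206 -0.0524] turn -0.002 shift before turn [553.  288.9 195.5] after turn [552.4 289.9 195.5]
```

Call:
servo_tool --commands '[1, 0.05, 0.026, 0, 0, 1, 0.05, 0.026, 0, 0, 1, 0.05, 0.026, 0, 0, 1, 0.05, 0.026, 0, 0, 1, 0.05, 0.026, 0, 0, 1, 0.05, 0.026, 0, 0, 1, 0.05, 0.026, 0, 0, 1, 0.05, 0.026, 0, 0]'

```text
time_s: 2.1
position: [0.5072, -0.1819, 0.266]
eef_rot: [0.782, 0.623, -0.0, -0.0]
force: [0.4, -0.2, 0.7]
grip_width: 0.087
grip_force: 0.0
```

```bash
python3 go.py L,c,.2 L,c,.07
```

```text
t 2.1 pos [ 507.2 -181.9  266. ] tilt -1.0 w 87.0 F [ 0.4 -0.2  0.7] q [-0.55  0.38  1.62 -0.    1.14 -0.33]
L,c,.2 target [ 0.6206 -0.0524] turn 0.0 shift before turn [151.6  81.6  66. ] after turn [151.6  81.5  66. ]
L,c,.07 target [ 0.6206 -0.0524] turn 0.0 shift before turn [151.6  81.6 196. ] after turn [151.6  81.5 196. ]
```

Call:
servo_tool --commands '[1, 0.038, 0.0204, 0.008, 0, 1, 0.038, 0.0204, 0.008, 0, 1, 0.038, 0.0204, 0.008, 0, 1, 0.0376, 0.0203, 0.008, 0, 1, 0, 0, 0.014, 0, 1, 0, 0, 0.01, 0, 1, 0, 0, 0.01, 0, 1, 0, 0, 0, 0]'

```text
time_s: 3.1
position: [0.6186, -0.0549, 0.1993]
eef_rot: [0.783, 0.622, -0.001, -0.001]
force: [-0.0, 0.1, -0.1]
grip_width: 0.087
grip_force: 0.0
```

```bash
python3 go.py L,c,.07
python3 - <<'E'
from h import *
c=manip.camera_params("wrist");p,d=manip.grab_frame("wrist");cv2.imwrite("pics/w1.png",p[...,::-1])
P=cloud(c,d).reshape(-1,3);q=p.reshape(-1,3).astype(int)
b=(q[:,0]>q[:,2]*1.6)&(q[:,0]>50)&(P[:,2]>.075)&(P[:,2]<.11)
L=cv2.connectedComponentsWithStats(b.reshape(420,560).astype('u1'))
for i in range(1,L[0]):
    if L[2][i,4]<100: continue
    Q=P[(L[1]==i).ravel()];z=np.median(Q[:,2]);Q=Q[abs(Q[:,2]-z)<.004];r=cv2.minAreaRect(Q[:,:2].astype('f4')*1000);print(L[3][i].round(),z.round(4),np.round(r[0],1),np.round(r[1],1),round(r[2],1))
E
```

```text
t 3.1 pos [618.6 -54.9 199.3] tilt -1.0 w 87.0 F [-0.   0.1 -0.1] q [-0.27  0.57  1.48 -0.    1.09 -0.04]
L,c,.07 target [ 0.6206 -0.0524] turn -0.002 shift before turn [  2.9   1.4 129.3] after turn [  2.9   1.4 129.3]
[245.  16.] 0.0852 [629.5  92.8] [23.5 43. ] 89.9
[263. 120.] 0.0894 [623.5  20.9] [44.  44.2] 52.1
[281. 211.] 0.0831 [620.9 -50.9] [58.6 32.5] 76.6
```

View pics/w1.png

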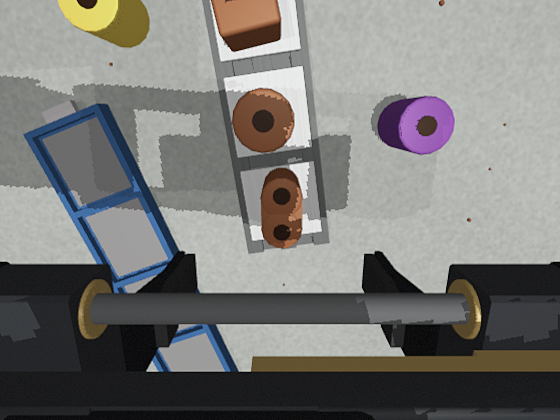

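The wrist picture shows the lobed core at (281,205) and the round core at (263,120), and its depth measurement confirms both. I'll descend and grip.

Call:
servo_tool --commands '[1, 0.003, 0.0014, 0.01, 0, 1, 0, 0, 0.025, 0, 1, 0, 0, 0.025, 0, 1, 0, 0, 0.025, 0, 1, 0, 0, 0.02, 0, 1, 0, 0, 0.014, 0, 1, 0, 0, 0.01, 0, 1, 0, 0, 0, 0]'

```text
time_s: 4.15
position: [0.6215, -0.0514, 0.0707]
eef_rot: [0.782, 0.623, -0.0, -0.0]
force: [0.5, -0.1, -0.3]
grip_width: 0.087
grip_force: 0.0
```

```bash
python3 go.py L,c,.07 L,p,.2
```

```text
t 4.15 pos [621.5 -51.4  70.7] tilt -1.0 w 87.0 F [ 0.5 -0.1 -0.3] q [-0.26  0.75  1.56  0.    0.84 -0.04]
L,c,.07 target [ 0.6206 -0.0524] turn -0.0 shift before turn [-1.2 -0.7  0.7] after turn [-1.2 -0.7  0.7]
L,p,.2 target [0.4444 0.0203] turn -0.356 shift before turn [  30.2 -188.7 -129.3] after turn [  94.1 -166.3 -129.3]
```

Call:
servo_tool --commands '[0.6, 0, 0, 0.0007, 0, 0.5, 0, 0, 0, 0, 0.4, 0, 0, 0, 0, 0.3, 0, 0, 0, 0, 0.2, 0, 0, 0, 0, 0.1, 0, 0, 0, 0, 0, 0, 0, 0, 0, 0, 0, 0, 0, 0]'

```text
time_s: 5.15
position: [0.6216, -0.0514, 0.0705]
eef_rot: [0.782, 0.623, -0.0, -0.0]
force: [0.3, 0.6, -0.1]
grip_width: 0.033
grip_force: 14.9
```

Call:
servo_tool --commands '[0, 0, 0, 0, 0, 0, 0, 0, -0.01, 0, 0, 0, 0, -0.02, 0, 0, 0, 0, -0.03, 0, 0, 0, 0, -0.03, 0, 0, 0, 0, -0.03, 0, 0, 0, 0, -0.01, 0, 0, 0, 0, 0, 0]'

```text
time_s: 6.15
position: [0.6219, -0.0515, 0.201]
eef_rot: [0.782, 0.623, 0.0, 0.0]
force: [-0.3, -0.5, -2.0]
grip_width: 0.0328
grip_force: 14.9
```

```bash
python3 go.py L,p,.2
```

```text
t 6.15 pos [621.9 -51.5 201. ] tilt -1.0 w 32.8 F [-0.3 -0.5 -2. ] q [-0.26  0.57  1.48 -0.    1.09 -0.04]
L,p,.2 target [0.4444 0.0203] turn -0.356 shift before turn [  30.3 -189.     1. ] after turn [  94.2 -166.7    1. ]
```

Call:
servo_tool --commands '[0, 0.003, -0.019, 0, 0, 0, 0.006, -0.037, 0, 0, 0, 0.006, -0.037, 0, 0, 0, 0.006, -0.037, 0, 0, 0, 0.006, -0.037, 0, 0, 0, 0.003, -0.022, 0, 0, 0, 0, 0, 0, -0.178, 0, 0, 0, 0, -0.178]'

```text
time_s: 7.15
position: [0.443, 0.0205, 0.1995]
eef_rot: [0.657, 0.754, -0.001, -0.001]
force: [0.1, -0.9, -1.7]
grip_width: 0.0333
grip_force: 14.9
```

```bash
python3 go.py L,p,.058
```

```text
t 7.15 pos [443.   20.5 199.5] tilt -1.0 w 33.3 F [ 0.1 -0.9 -1.7] q [-0.21  0.35  1.92 -0.    0.87 -0.34]
L,p,.058 target [0.4444 0.0203] turn 0.006 shift before turn [ -0.3   1.3 141.5] after turn [ -0.3   1.3 141.5]
```

Call:
servo_tool --commands '[0, 0, 0.0013, 0.01, 0, 0, 0, 0, 0.025, 0, 0, 0, 0, 0.03, 0, 0, 0, 0, 0.03, 0, 0, 0, 0, 0.018, 0, 0, 0, 0, 0.011, 0, 0, 0, 0, 0.01, 0, 0, 0, 0, 0, 0]'

```text
time_s: 8.15
position: [0.4453, 0.0203, 0.066]
eef_rot: [0.66, 0.751, -0.0, -0.001]
force: [-0.3, 0.2, -1.7]
grip_width: 0.033
grip_force: 14.9
```

```bash
python3 go.py L,p,.0565
```

```text
t 8.15 pos [445.3  20.3  66. ] tilt -1.0 w 33.0 F [-0.3  0.2 -1.7] q [-0.21  0.62  2.02  0.    0.5  -0.34]
L,p,.0565 target [0.4444 0.0203] turn -0.001 shift before turn [ 0.1 -0.9  9.5] after turn [ 0.1 -0.9  9.5]
```

Call:
servo_tool --commands '[0, 0, 0, 0.003, 0, 0, 0, 0, 0.002, 0, 0, 0, 0, 0.0015, 0, 0, 0, 0, 0.001, 0, 0, 0, 0, 0.001, 0, 0, 0, 0, 0.0005, 0, 0, 0, 0, 0.0005, 0, 0, 0, 0, 0, 0]'

```text
time_s: 9.15
position: [0.4455, 0.0203, 0.057]
eef_rot: [0.66, 0.752, -0.0, -0.0]
force: [-0.1, -0.3, -2.3]
grip_width: 0.0332
grip_force: 14.9
```

Call:
servo_tool --commands '[0, 0, 0, 0.0004, 0, 0, 0, 0, 0.0004, 0, 0, 0, 0, 0.0003, 0, 0, 0, 0, 0.0003, 0, 0, 0, 0, 0, 0, 0, 0, 0, 0, 0, 0, 0, 0, 0, 0, 0, 0, 0, 0, 0]'

```text
time_s: 10.15
position: [0.4456, 0.0203, 0.0564]
eef_rot: [0.66, 0.751, 0.0, 0.0]
force: [-1.8, 0.4, 7.0]
grip_width: 0.0328
grip_force: 14.9
```

Contact, so I'll release. Next is the round core.

Call:
servo_tool --commands '[0.4, 0, 0, -0.0004, 0, 0.5, 0, 0, 0, 0, 0.6, 0, 0, 0, 0, 0.8, 0, 0, 0, 0, 1, 0, 0, 0, 0, 1, 0, 0, -0.005, 0, 1, 0, 0, -0.02, 0, 1, 0, 0, -0.03, 0]'

```text
time_s: 11.15
position: [0.4449, 0.0204, 0.1113]
eef_rot: [0.66, 0.752, -0.001, -0.001]
force: [0.5, -0.4, -0.1]
grip_width: 0.0857
grip_force: 0.0
```

```bash
python3 go.py R,c,.2
```

```text
t 11.15 pos [444.9  20.4 111.3] tilt -1.0 w 85.7 F [ 0.5 -0.4 -0.1] q [-0.21  0.53  1.99  0.    0.63 -0.34]
R,c,.2 target [0.624  0.0196] turn 0.21 shift before turn [-24.  177.4 -88.7] after turn [ 13.5 178.5 -88.7]
```

Call:
servo_tool --commands '[1, 0, 0, -0.03, 0, 1, -0.002, 0.015, -0.03, 0, 1, -0.005, 0.037, 0, 0, 1, -0.005, 0.037, 0, 0, 1, -0.005, 0.037, 0, 0, 1, -0.004, 0.032, 0, 0, 1, -0.003, 0.019, 0, 0, 1, 0, 0, 0, 0]'

```text
time_s: 12.15
position: [0.625, 0.0193, 0.1711]
eef_rot: [0.66, 0.752, 0.0, 0.0]
force: [-0.1, 0.1, -0.0]
grip_width: 0.087
grip_force: 0.0
```

```bash
python3 go.py R,c,.07
```

```text
t 12.15 pos [625.   19.3 171.1] tilt -1.0 w 87.0 F [-0.1  0.1 -0. ] q [-0.15  0.61  1.5  -0.    1.03 -0.28]
R,c,.07 target [0.624  0.0196] turn 0.21 shift before turn [  0.4  -1.  101.1] after turn [  0.2  -1.1 101.1]
```

Call:
servo_tool --commands '[1, 0, -0.001, 0.01, 0, 1, 0, 0, 0.02, 0, 1, 0, 0, 0.025, 0, 1, 0, 0, 0.02, 0, 1, 0, 0, 0.014, 0, 1, 0, 0, 0.008, 0, 1, 0, 0, 0.004, 0, 1, 0, 0, 0, 0]'

```text
time_s: 13.15
position: [0.6233, 0.0193, 0.0702]
eef_rot: [0.66, 0.752, 0.0, 0.0]
force: [0.0, -0.6, 0.1]
grip_width: 0.0872
grip_force: 0.0
```

Call:
servo_tool --commands '[0.7, 0, 0, 0, 0, 0.6, 0, 0, 0, 0, 0.55, 0, 0, 0, 0, 0.5, 0, 0, 0, 0, 0.4, 0, 0, 0, 0, 0.2, 0, 0, 0, 0, 0, 0, 0, 0, 0, 0, 0, 0, 0, 0]'

```text
time_s: 14.15
position: [0.6233, 0.0193, 0.0701]
eef_rot: [0.66, 0.752, 0.0, 0.0]
force: [-0.3, 0.1, 0.2]
grip_width: 0.0455
grip_force: 15.0
```

Call:
servo_tool --commands '[0, 0, 0, -0.01, 0, 0, 0, 0, -0.02, 0, 0, 0, 0, -0.03, 0, 0, 0, 0, -0.03, 0, 0, -0.005, -0.015, -0.025, 0, 0, -0.01, -0.03, -0.01, 0, 0, -0.01, -0.03, 0, 0, 0, -0.01, -0.03, 0, 0]'

```text
time_s: 15.15
position: [0.5225, -0.0293, 0.1957]
eef_rot: [0.66, 0.752, 0.0, 0.0]
force: [0.2, -1.5, -0.7]
grip_width: 0.0458
grip_force: 15.0
```

Call:
servo_tool --commands '[0, -0.01, -0.03, 0, 0, 0, -0.009, -0.027, 0, 0, 0, -0.005, -0.015, 0.01, 0, 0, 0, 0, 0.02, 0, 0, 0, 0, 0.03, 0, 0, 0, 0, 0.025, 0, 0, 0, 0, 0.01, 0, 0, 0, 0, 0, 0]'

```text
time_s: 16.15
position: [0.4552, -0.0621, 0.0999]
eef_rot: [0.66, 0.752, -0.0, -0.0]
force: [-0.4, 0.7, -1.6]
grip_width: 0.0456
grip_force: 15.0
```

```bash
python3 go.py R,p,.0565
```

```text
t 16.15 pos [455.2 -62.1  99.9] tilt -1.0 w 45.6 F [-0.4  0.7 -1.6] q [-0.38  0.56  1.96  0.    0.62 -0.51]
R,p,.0565 target [ 0.4552 -0.062 ] turn -0.0 shift before turn [ 0.1  0.  43.4] after turn [ 0.1  0.  43.4]
```

Call:
servo_tool --commands '[0, 0, 0, 0.01, 0, 0, 0, 0, 0.015, 0, 0, 0, 0, 0.009, 0, 0, 0, 0, 0.004, 0, 0, 0, 0, 0.002, 0, 0, 0, 0, 0.001, 0, 0, 0, 0, 0.001, 0, 0, 0, 0, 0, 0]'

```text
time_s: 17.15
position: [0.4554, -0.0622, 0.0582]
eef_rot: [0.66, 0.752, 0.0, 0.0]
force: [0.7, -1.1, -1.4]
grip_width: 0.0462
grip_force: 15.0
```

Call:
servo_tool --commands '[0, 0, 0, 0.0004, 0, 0, 0, 0, 0.0004, 0, 0, 0, 0, 0.0003, 0, 0, 0, 0, 0.0003, 0, 0, 0, 0, 0, 0, 0, 0, 0, 0, 0, 0, 0, 0, 0, 0, 0, 0, 0, 0, 0]'

```text
time_s: 18.15
position: [0.4553, -0.0621, 0.0566]
eef_rot: [0.66, 0.752, 0.0, 0.0]
force: [0.5, -0.7, -1.2]
grip_width: 0.0456
grip_force: 15.0
```

Call:
servo_tool --commands '[0, 0, 0, 0.0003, 0, 0, 0, 0, 0.0003, 0, 0, 0, 0, 0.0003, 0, 0, 0, 0, 0.0002, 0, 0, 0, 0, 0, 0, 0, 0, 0, 0, 0, 0, 0, 0, 0, 0, 0, 0, 0, 0, 0]'

```text
time_s: 19.15
position: [0.4553, -0.0621, 0.056]
eef_rot: [0.66, 0.752, 0.0, 0.0]
force: [-0.1, -0.9, 5.6]
grip_width: 0.0456
grip_force: 15.0
```

Call:
servo_tool --commands '[0.55, 0, 0, -0.0003, 0, 0.6, 0, 0, 0, 0, 0.7, 0, 0, 0, 0, 0.85, 0, 0, 0, 0, 1, 0, 0, -0.005, 0, 1, 0, 0, -0.03, 0, 1, 0, 0, -0.04, 0, 1, 0, 0, -0.04, 0.13]'

```text
time_s: 20.15
position: [0.455, -0.062, 0.1721]
eef_rot: [0.708, 0.706, -0.0, -0.0]
force: [0.0, -0.5, -0.1]
grip_width: 0.0866
grip_force: 0.0
```

```bash
python3 go.py B,c,.17
```

```text
t 20.15 pos [455.  -62.  172.1] tilt -1.0 w 86.6 F [ 0.  -0.5 -0.1] q [-0.38  0.42  1.91  0.    0.81 -0.38]
B,c,.17 target [0.63   0.1024] turn -0.004 shift before turn [165.  174.4   2.1] after turn [164.4 175.    2.1]
```

Call:
servo_tool --commands '[1, 0.013, 0.014, 0, 0, 1, 0.03, 0.032, 0, 0, 1, 0.035, 0.037, 0, 0, 1, 0.035, 0.037, 0, 0, 1, 0.03, 0.032, 0, 0, 1, 0.015, 0.016, 0, 0, 1, 0.0065, 0.007, 0.01, -0.004, 1, 0, 0, 0, 0]'

```text
time_s: 21.15
position: [0.629, 0.1024, 0.1594]
eef_rot: [0.705, 0.709, -0.001, -0.001]
force: [-0.2, -0.0, 0.1]
grip_width: 0.0869
grip_force: 0.0
```

```bash
python3 go.py B,c,.07;python3 - <<'E'
from h import *
c=manip.camera_params("wrist");p,d=manip.grab_frame("wrist");cv2.imwrite("pics/w2.png",p[...,::-1])
P=cloud(c,d).reshape(-1,3);q=p.reshape(-1,3).astype(int)
b=(q[:,0]>q[:,2]*1.6)&(q[:,0]>50)&(P[:,2]>.075)&(P[:,2]<.11)
L=cv2.connectedComponentsWithStats(b.reshape(420,560).astype('u1'))
for i in range(1,L[0]):
    if L[2][i,4]<100: continue
    Q=P[(L[1]==i).ravel()];z=np.median(Q[:,2]);Q=Q[abs(Q[:,2]-z)<.004];r=cv2.minAreaRect(Q[:,:2].astype('f4')*1000);print(L[3][i].round(),z.round(4),np.round(r[0],1),np.round(r[1],1),round(r[2],1))
E
```

```text
t 21.15 pos [629.  102.4 159.4] tilt -1.0 w 86.9 F [-0.2 -0.   0.1] q [-0.01  0.64  1.47 -0.    1.03 -0.02]
B,c,.07 target [0.63   0.1024] turn 0.005 shift before turn [ 0.   1.  89.4] after turn [ 0.   1.  89.4]
[300.  90.] 0.0952 [640.5 194.7] [25.9 26.1] 82.1
[280. 229.] 0.0852 [629.5 105.1] [43.4 45.2] 0.2
```

View pics/w2.png

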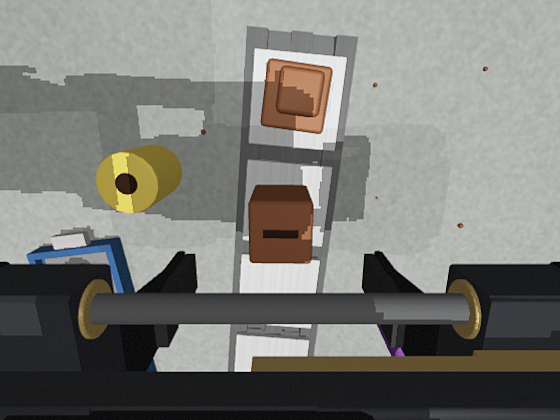

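The block sits at (281,225), squarely between the fingers, with a yaw near 0. The stem stands at (298,90). I'll descend.

Call:
servo_tool --commands '[1, 0.001, 0.001, 0.01, 0, 1, 0, 0, 0.02, 0, 1, 0, 0, 0.02, 0, 1, 0, 0, 0.017, 0, 1, 0, 0, 0.012, 0, 1, 0, 0, 0.007, 0, 1, 0, 0, 0.0034, 0, 1, 0, 0, 0, 0]'

```text
time_s: 22.2
position: [0.6315, 0.1034, 0.0716]
eef_rot: [0.706, 0.709, 0.0, 0.0]
force: [0.6, 0.2, 0.8]
grip_width: 0.0872
grip_force: 0.0
```

Call:
servo_tool --commands '[0.7, 0, 0, 0, 0, 0.6, 0, 0, 0, 0, 0.55, 0, 0, 0, 0, 0.5, 0, 0, 0, 0, 0.4, 0, 0, 0, 0, 0.2, 0, 0, 0, 0, 0, 0, 0, 0, 0, 0, 0, 0, 0, 0]'

```text
time_s: 23.2
position: [0.6311, 0.1034, 0.0715]
eef_rot: [0.706, 0.709, -0.0, -0.0]
force: [-1.3, 0.4, 0.4]
grip_width: 0.044
grip_force: 15.0
```

Call:
servo_tool --commands '[0, 0, 0, 0, 0, 0, 0, 0, -0.01, 0, 0, 0, 0, -0.02, 0, 0, 0, 0, -0.03, 0, 0, 0, 0, -0.03, 0, 0, 0, 0, -0.025, 0, 0, 0, 0, -0.01, -0.13, 0, 0, 0, 0, 0]'

```text
time_s: 24.2
position: [0.6324, 0.1034, 0.199]
eef_rot: [0.659, 0.752, 0.002, 0.002]
force: [0.9, -0.5, -1.8]
grip_width: 0.0439
grip_force: 15.0
```

```bash
python3 go.py B,p,.2
```

```text
t 24.2 pos [632.4 103.4 199. ] tilt -1.0 w 43.9 F [ 0.9 -0.5 -1.8] q [-0.01  0.59  1.44  0.    1.11 -0.14]
B,p,.2 target [ 0.466  -0.1442] turn 0.003 shift before turn [-223.5 -197.7   -1. ] after turn [-224.  -197.1   -1. ]
```

Call:
servo_tool --commands '[0, -0.012, -0.011, 0, 0, 0, -0.028, -0.025, 0, 0, 0, -0.036, -0.031, 0, 0, 0, -0.036, -0.032, 0, 0, 0, -0.036, -0.032, 0, 0, 0, -0.036, -0.031, 0, 0, 0, -0.026, -0.023, 0, 0, 0, -0.014, -0.0125, 0, 0]'

```text
time_s: 25.2
position: [0.4631, -0.1465, 0.1959]
eef_rot: [0.66, 0.752, -0.0, -0.001]
force: [1.1, -0.9, 0.1]
grip_width: 0.044
grip_force: 15.0
```

Call:
servo_tool --commands '[0, 0, 0, 0.01, 0, 0, 0, 0, 0.025, 0, 0, 0, 0, 0.03, 0, 0, 0, 0, 0.03, 0, 0, 0, 0, 0.02, 0, 0, 0, 0, 0.012, 0, 0, 0, 0, 0.004, 0, 0, 0, 0, 0, 0]'

```text
time_s: 26.2
position: [0.4657, -0.1449, 0.0655]
eef_rot: [0.658, 0.753, 0.0, 0.0]
force: [-0.2, 0.1, -1.6]
grip_width: 0.0438
grip_force: 15.0
```

```bash
python3 go.py B,p,.0575
```

```text
t 26.2 pos [ 465.7 -144.9   65.5] tilt -1.0 w 43.8 F [-0.2  0.1 -1.6] q [-0.53  0.65  1.91  0.    0.58 -0.67]
B,p,.0575 target [ 0.466  -0.1442] turn 0.004 shift before turn [0.6 0.4 8. ] after turn [0.6 0.4 8. ]
```

Call:
servo_tool --commands '[0, 0.0006, 0.0004, 0.003, 0, 0, 0, 0, 0.0015, 0, 0, 0, 0, 0.001, 0, 0, 0, 0, 0.0008, 0, 0, 0, 0, 0.0005, 0, 0, 0, 0, 0.0003, 0, 0, 0, 0, 0.0003, 0, 0, 0, 0, 0, 0]'

```text
time_s: 27.2
position: [0.4658, -0.1443, 0.058]
eef_rot: [0.658, 0.753, 0.0, -0.0]
force: [0.0, -0.1, -0.9]
grip_width: 0.044
grip_force: 15.0
```

Call:
servo_tool --commands '[0, 0, 0, 0.0003, 0, 0, 0, 0, 0.0003, 0, 0, 0, 0, 0.0003, 0, 0, 0, 0, 0.0003, 0, 0, 0, 0, 0, 0, 0, 0, 0, 0, 0, 0, 0, 0, 0, 0, 0, 0, 0, 0, 0]'

```text
time_s: 28.2
position: [0.4659, -0.1444, 0.0574]
eef_rot: [0.658, 0.753, 0.0, 0.0]
force: [-1.9, 0.0, 5.0]
grip_width: 0.0438
grip_force: 15.0
```

Call:
servo_tool --commands '[0.55, 0, 0, -0.0003, 0, 0.6, 0, 0, 0, 0, 0.7, 0, 0, 0, 0, 0.85, 0, 0, 0, 0, 1, 0, 0, -0.005, 0, 1, 0, 0, -0.03, 0, 1, 0, 0, -0.04, 0.128, 1, 0, 0, -0.045, 0.128]'

```text
time_s: 29.2
position: [0.4653, -0.1441, 0.1782]
eef_rot: [0.75, 0.661, -0.0, -0.001]
force: [1.3, -0.2, -0.4]
grip_width: 0.0867
grip_force: 0.0
```

```bash
python3 go.py S,c,.17
```

```text
t 29.2 pos [ 465.3 -144.1  178.2] tilt -1.0 w 86.7 F [ 1.3 -0.2 -0.4] q [-0.53  0.44  1.84  0.    0.87 -0.4 ]
S,c,.17 target [0.6403 0.1923] turn -0.002 shift before turn [355.7 131.2   8.2] after turn [355.4 132.    8.2]
```

Call:
servo_tool --commands '[1, 0.02, 0.0074, 0, 0, 1, 0.045, 0.0166, 0, 0, 1, 0.055, 0.0203, 0, 0, 1, 0.055, 0.0203, 0, 0, 1, 0.055, 0.0203, 0, 0, 1, 0.055, 0.0203, 0, 0, 1, 0.045, 0.0166, 0, 0, 1, 0.0265, 0.0098, 0, 0]'

```text
time_s: 30.2
position: [0.6404, 0.1961, 0.1773]
eef_rot: [0.748, 0.664, 0.0, 0.0]
force: [0.6, -0.4, -0.0]
grip_width: 0.0871
grip_force: 0.0
```

```bash
python3 go.py S,c,.07
```

```text
t 30.2 pos [640.4 196.1 177.3] tilt -1.0 w 87.1 F [ 0.6 -0.4 -0. ] q [0.13 0.66 1.37 0.   1.11 0.25]
S,c,.07 target [0.6403 0.1923] turn 0.004 shift before turn [ -3.8   0.4 107.3] after turn [ -3.8   0.4 107.3]
```

Call:
servo_tool --commands '[1, 0, 0, 0.01, 0.004, 1, 0, 0, 0.02, 0, 1, 0, 0, 0.025, 0, 1, 0, 0, 0.022, 0, 1, 0, 0, 0.015, 0, 1, 0, 0, 0.01, 0, 1, 0, 0, 0.004, 0, 1, 0, 0, 0, 0]'

```text
time_s: 31.2
position: [0.64, 0.1934, 0.0714]
eef_rot: [0.75, 0.661, 0.0, 0.0]
force: [-0.3, 0.3, 0.7]
grip_width: 0.0867
grip_force: 0.0
```

```bash
python3 go.py S,c,.07
```

```text
t 31.2 pos [640.  193.4  71.4] tilt -1.0 w 86.7 F [-0.3  0.3  0.7] q [ 0.13  0.79  1.43 -0.    0.91  0.25]
S,c,.07 target [0.6403 0.1923] turn -0.002 shift before turn [-1.1  0.4  1.4] after turn [-1.1  0.4  1.4]
```

Call:
servo_tool --commands '[0.6, 0, 0, 0.0007, 0, 0.45, 0, 0, 0, 0, 0.35, 0, 0, 0, 0, 0.28, 0, 0, 0, 0, 0.2, 0, 0, 0, 0, 0.1, 0, 0, 0, 0, 0, 0, 0, 0, 0, 0, 0, 0, 0, 0]'

```text
time_s: 32.2
position: [0.6399, 0.1935, 0.0704]
eef_rot: [0.75, 0.661, 0.0, 0.0]
force: [0.2, 0.1, 0.6]
grip_width: 0.026
grip_force: 15.0
```

Call:
servo_tool --commands '[0, 0, 0, 0, 0, 0, 0, 0, -0.01, 0, 0, 0, 0, -0.02, 0, 0, 0, 0, -0.03, 0, 0, 0, 0, -0.03, 0, 0, 0, 0, -0.025, 0, 0, 0, 0, -0.015, 0, 0, 0, 0, 0, 0]'

```text
time_s: 33.2
position: [0.6407, 0.1936, 0.2025]
eef_rot: [0.75, 0.661, 0.001, 0.001]
force: [-0.3, 0.0, -2.4]
grip_width: 0.0264
grip_force: 15.0
```

```bash
python3 go.py S,p,.2
```

```text
t 33.2 pos [640.7 193.6 202.5] tilt -1.0 w 26.4 F [-0.3  0.  -2.4] q [0.13 0.63 1.35 0.   1.16 0.25]
S,p,.2 target [ 0.4768 -0.2265] turn -0.256 shift before turn [-437.4 -109.8    2.5] after turn [-395.4 -217.     2.5]
```

Call:
servo_tool --commands '[0, -0.015, -0.0038, 0, 0, 0, -0.03, -0.0075, 0, 0, 0, -0.04, -0.01, 0, 0, 0, -0.04, -0.01, 0, 0, 0, -0.04, -0.01, 0, 0, 0, -0.04, -0.01, 0, 0, 0, -0.04, -0.01, 0, 0, 0, -0.04, -0.01, 0, 0]'

```text
time_s: 34.2
position: [0.5311, -0.0818, 0.1992]
eef_rot: [0.75, 0.661, -0.001, -0.001]
force: [0.6, 0.2, -2.4]
grip_width: 0.0259
grip_force: 15.0
```

Call:
servo_tool --commands '[0, -0.04, -0.01, 0, 0, 0, -0.04, -0.01, 0, 0, 0, -0.035, -0.009, 0, 0, 0, -0.025, -0.0063, 0, 0, 0, -0.0124, -0.0032, 0, 0, 0, 0, 0, 0, -0.128, 0, 0, 0, 0, -0.128, 0, 0, 0, 0, 0]'

```text
time_s: 35.2
position: [0.4753, -0.2261, 0.1999]
eef_rot: [0.66, 0.751, -0.0, -0.001]
force: [0.2, -0.1, -1.5]
grip_width: 0.0259
grip_force: 15.0
```

```bash
python3 go.py S,p,.0565
```

```text
t 35.2 pos [ 475.3 -226.1  199.9] tilt -1.0 w 25.9 F [ 0.2 -0.1 -1.5] q [-0.66  0.45  1.72  0.    0.97 -0.79]
S,p,.0565 target [ 0.4768 -0.2265] turn -0.001 shift before turn [ -0.7   1.4 143.4] after turn [ -0.7   1.4 143.4]
```

Call:
servo_tool --commands '[0, -0.0007, 0.0014, 0.01, 0, 0, 0, 0, 0.025, 0, 0, 0, 0, 0.03, 0, 0, 0, 0, 0.03, 0, 0, 0, 0, 0.02, 0, 0, 0, 0, 0.012, 0, 0, 0, 0, 0.008, 0, 0, 0, 0, 0, 0]'

```text
time_s: 36.2
position: [0.4774, -0.2271, 0.0652]
eef_rot: [0.66, 0.751, -0.0, -0.0]
force: [-0.3, 0.3, -1.8]
grip_width: 0.0257
grip_force: 15.0
```

```bash
python3 go.py S,p,.0565
```

```text
t 36.2 pos [ 477.4 -227.1   65.2] tilt -1.0 w 25.7 F [-0.3  0.3 -1.8] q [-0.66  0.68  1.81  0.    0.66 -0.79]
S,p,.0565 target [ 0.4768 -0.2265] turn -0.0 shift before turn [ 0.6 -0.6  8.7] after turn [ 0.6 -0.6  8.7]
```

Call:
servo_tool --commands '[0, 0, 0, 0.003, 0, 0, 0, 0, 0.0015, 0, 0, 0, 0, 0.0012, 0, 0, 0, 0, 0.0008, 0, 0, 0, 0, 0.0006, 0, 0, 0, 0, 0.0003, 0, 0, 0, 0, 0.0003, 0, 0, 0, 0, 0, 0]'

```text
time_s: 37.2
position: [0.4774, -0.2272, 0.0578]
eef_rot: [0.66, 0.752, 0.0, 0.0]
force: [0.8, -0.4, -1.5]
grip_width: 0.0259
grip_force: 15.0
```

Call:
servo_tool --commands '[0, 0, 0, 0.0003, 0, 0, 0, 0, 0.0003, 0, 0, 0, 0, 0.0003, 0, 0, 0, 0, 0.0003, 0, 0, 0, 0, 0, 0, 0, 0, 0, 0, 0, 0, 0, 0, 0, 0, 0, 0, 0, 0, 0]'

```text
time_s: 38.2
position: [0.4775, -0.2272, 0.0566]
eef_rot: [0.66, 0.752, 0.0, 0.0]
force: [0.0, 1.4, -0.9]
grip_width: 0.0259
grip_force: 15.0
```

Call:
servo_tool --commands '[0, 0, 0, 0.0003, 0, 0, 0, 0, 0.0003, 0, 0, 0, 0, 0.0002, 0, 0, 0, 0, 0, 0, 0, 0, 0, 0, 0, 0, 0, 0, 0, 0, 0, 0, 0, 0, 0, 0, 0, 0, 0, 0]'

```text
time_s: 39.2
position: [0.4774, -0.2272, 0.0564]
eef_rot: [0.66, 0.752, -0.0, 0.0]
force: [-0.7, -0.1, 5.2]
grip_width: 0.0257
grip_force: 15.0
```

Contact, so I'll release and retreat clear.

Call:
servo_tool --commands '[0.33, 0, 0, -0.0003, 0, 0.4, 0, 0, 0, 0, 0.6, 0, 0, 0, 0, 0.8, 0, 0, 0, 0, 1, 0, 0, -0.005, 0, 1, 0, 0, -0.03, 0, 1, 0, 0, -0.04, 0, 1, 0, 0, -0.045, 0]'

```text
time_s: 40.2
position: [0.477, -0.2269, 0.1771]
eef_rot: [0.66, 0.752, -0.0, -0.001]
force: [-0.2, -1.0, 0.5]
grip_width: 0.084
grip_force: 0.0
```

Call:
servo_tool --commands '[1, 0, 0, -0.04, 0, 1, 0, 0, -0.04, 0, 1, -0.02, 0.03, 0, 0, 1, -0.04, 0.04, 0, 0, 1, -0.04, 0.04, 0, 0, 1, -0.04, 0.04, 0, 0, 1, -0.02, 0.02, 0, 0, 1, 0, 0, 0, 0]'

```text
time_s: 41.2
position: [0.6674, -0.3648, 0.255]
eef_rot: [0.66, 0.751, -0.0, -0.0]
force: [-0.4, 0.6, -0.1]
grip_width: 0.0873
grip_force: 0.0
```

Run:
```python
from h import *
a,_=manip.grab_frame("top");b,_=manip.grab_frame("side")
k=cv2.resize(a[170:340,120:440],None,fx=2.4,fy=2.4,interpolation=2)[...,::-1]
cv2.imwrite("pics/e_top.png",k);cv2.imwrite("pics/e_side.png",b[...,::-1])
```

```text
(no output)
```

View pics/e_top.png

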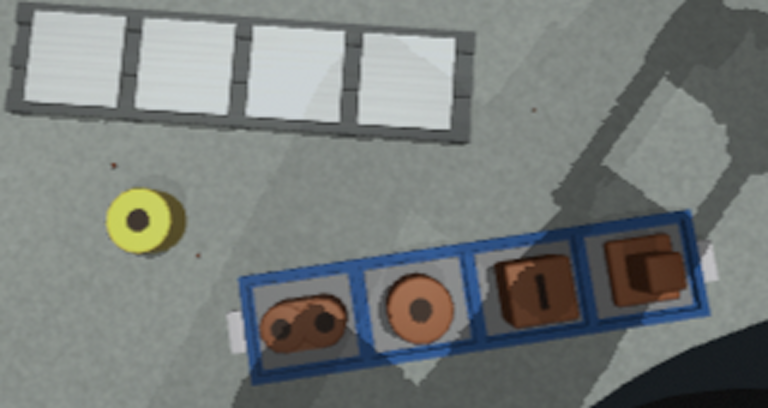

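View pics/e_side.png

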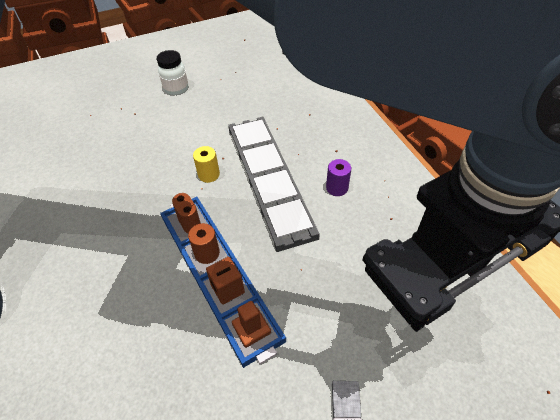

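All four cores stand upright in their pockets: lobed (303,322), round (420,308), block (540,290) and stem (650,270) in the crop. The rack is empty and the jar and decoys haven't moved.

```bash
python3 -c "
from workcell import manip
print(manip.finish_job())"
```

```text
the job is handed in; nothing more can be done
None
```

The four cores stand upright in the carrier in reverse order (lobed, round, block, stem from the robot's left), set down gently, and the job was handed in after about 41 s; no verdict came back.

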